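# Take a bench filter unit apart for service

## Task

Take the larger of the two filter units apart for service: lift off its bell cap and set it upright, open side down, in the larger bay of the steel tray. Then lift the filter cartridge out of the bowl and stand it upright, grip up, in the smaller bay. Set both parts down on the tray's floor rather than dropping them, and let go.

Things in the scene. Friction and masses are not known exactly. Their poses are not given: they have to be found in the camera images.
- cap_mid (a point): Bell cap closing the larger filter unit: aluminium, 110 mm across, 80 mm tall, open below, with an upright round black knob (31 mm diameter, 36 mm tall) on top; 116 mm in all, 0.35 kg. Point: on its axis, 58 mm above its lower rim; the knob runs from 22 to 58 mm above the point. z axis up. Rests loosely on the bowl's shoulder with 4 mm play; lifts straight off, 75 mm to clear the cartridge.
- cartridge_mid (a point): Filter cartridge in the bowl, hidden under the cap at first: pleated paper between steel discs, 66 mm diameter, 75 mm tall, with an upright round black grip (24 mm diameter, 38 mm tall) on top; 113 mm in all, 0.25 kg. Point: on its axis, 56.5 mm above its underside; the grip runs from 18.5 to 56.5 mm above the point. z axis up. Stands loose; lifts straight out, 70 mm to clear the rim.
- bowl: Grey bowl of the larger filter unit, bolted down, origin under its centre: base 136 mm across, two side ports, rim 85 mm above the bench (90 mm outside, 78 inside), cap shoulder at 65 mm, inner floor at 16 mm. With cap on the unit is 181 mm tall. The smaller, similar unit is 121 mm tall with a 70 mm cap; all other things near are under 125 mm. A spare cartridge on the bench has no grip.
- bay_large (a point): Centre of the floor of the larger bay (150 by 150 mm inside) of the steel tray, which is fixed to the bench, 275 by 160 mm over all. Walls and divider are 5 mm thick and rise 20 mm above this point; the floor is 5 mm above the bench. x axis: along the tray, from the larger to the smaller bay; z up.
- bay_small (a point): Centre of the floor of the smaller bay (110 mm along the tray, 150 mm across, inside) of the same tray, 135 mm from the centre of the larger bay. Same axes, wall and floor heights.
There are look-alikes about, which are no part of the job. What is shaped like the part that bears cap_mid but green or purple is not meant.

How it is judged:
On the way:
1. the bell cap stands upright in the larger bay, let go, with the cartridge not yet in the smaller bay (horizontal distance between cap_mid and bay_large below 0.035 m and z of cap_mid in the frame of bay_large between 0.05 and 0.066 m and angle between cap_mid's own z axis and vertical below 0.17 rad and contact force between the fingers and cap below 0.05 N and linear speed of cap below 0.02 m/s and not (horizontal distance between cartridge_mid and bay_small below 0.052 m and z of cartridge_mid in the frame of bay_small between 0.0485 and 0.0645 m and angle between cartridge_mid's own z axis and vertical below 0.17 rad)), for 0.2 s.
At the end, for the whole second after the job is handed in: The bell cap stands on the floor of the larger bay (axis within 35 mm of its centre) and the cartridge on the floor of the smaller bay (within 52 mm, so anywhere inside its walls), both upright within 10 degrees, on the floor within 8 mm, let go and at rest (horizontal distance between cap_mid and bay_large below 0.035 m and z of cap_mid in the frame of bay_large between 0.05 and 0.066 m and angle between each of cap_mid, cartridge_mid's own z axis and vertical below 0.17 rad and horizontal distance between cartridge_mid and bay_small below 0.052 m and z of cartridge_mid in the frame of bay_small between 0.0485 and 0.0645 m and contact force between the fingers and cap below 0.05 N and linear speed of each of cap, cartridge below 0.02 m/s and contact force between the fingers and cartridge below 0.05 N); the robot touches nothing.
It fails at once if the cap or the cartridge falls freely (by more than about 25 mm) ((contact force between anything else and cap below 0.02 N and linear speed of cap above 0.7 m/s) or (contact force between anything else and cartridge below 0.02 N and linear speed of cartridge above 0.7 m/s)).
It also fails if it takes over 64 s, if anything falls off the work surface, if the arm or the gripper's body presses on something with over 40 N, if the wrist force passes 120 N, or if a joint passes its speed limit or range.

## Robot

A 7-joint arm with a two-finger parallel gripper is mounted at the origin on the work surface. World frame = base frame: x ahead of the robot, y to its left, z up, the work surface at z = 0. Lengths are in m, angles in rad, forces in N, time in s.
With the tool pointing down it reaches from about 0.4 to 0.85 m from the base axis. Payload 10.4 kg.
Tool frame: the origin (TCP) lies at the very end of the fingers, on their centre line; the grasp point (between the pads) lies 19 mm behind it (manip.grip_depth is the distance from the TCP to the grasp point, in m); z points along the fingers, y is the direction in which the jaws open and shut (so a half turn about z gives the same grasp; the last joint's range is limited). The gripper opens to 85 mm and grips with 20 to 120 N. Pads are 22 mm wide; open, the fingers measure 114 mm over their backs; the gripper's body (76 mm by 85 mm) begins 54 mm behind the grasp point. The pads swing forward as they close: fully open they stand 13 mm farther back than shut.
Start: joints at [1.198, 0.332, -0.065, 1.46, 0.022, 1.35, -0.088], TCP at [0.214, -0.587, 0.231] pointing down, gripper open.
Joint ranges: [-2.6, 2.6], [-0.5, 2.12], [-1.47, 1.34], [0.16, 2.42], [-1.27, 4.41], [0.06, 2.06], [-2.6, 2.6]. Speed limits (rad/s): [2.22, 2.22, 2.79, 2.79, 3.14, 3.14, 3.14].

## Interface

Orientations are given as a unit quaternion [x, y, z, w].
In Python, from workcell import manip gives the robot as it stands.
- The arm moves only by the tool step_arm, never from a script. Its argument "motion" is a list of rows, each a list of 6 numbers: the shift along the tool's x, y, z in mm, then the turn, a rotation vector about the tool's x, y, z in degrees. A call has 1 to 20 rows; each row shifts and turns the pose as measured when the row begins, along the tool's axes as they then stand; what a row does not reach is not made up. A row lasts 1/8 s, in which the tool goes at most 62.5 mm and 10.7 degrees, less where a joint would pass 70% of its speed; a pose out of reach is approached as far as the arm can. A call with a gripper value outside its range is refused whole. "jaw" is the finger opening in mm, from 0 to 85.4, set as the call begins (left out, the last holds). The fingers move at their own pace and stop on an object; "force" is the grip in N (left out, the last holds). Time passes only in rows, so rows that do not move let the fingers close. It gives the time, the measured TCP pose, the force and the opening at its end, in the units of the state.
- manip.get_obs(): the state, without advancing time (a new reading comes with each control period).
- manip.camera(name): name is "side" or "top" or "wrist"; returns the picture (400x640x3 uint8, blue, green, red); there is no depth.
- manip.camera_info(name): a dict with "camera_matrix" (3x3 intrinsics, pixels), "R" (3x3) and "t" (3): a world point X has camera coordinates R X + t. Camera axes: x right, y down, z forward; pixel columns grow to the right and rows downward; lengths in m; the calibration is good to about 2 mm. A picture is of the moment at which its call begins: read the wrist's pose just before it. camera_info takes no time and is no camera call; for the wrist camera it gives the pose at the moment of the call.
- manip.hand_in(): hands the job in, once; it reports no verdict.
The state is a dict: "clock": time; "joint_pos": joint angles; "joint_velocities": joint speeds; "tau": joint torques, N m; "position": TCP position; "ee_rot": TCP orientation; "ft_force": force on the tool from outside, world axes, zero at the start; "torque": the same for the moment, N m; "grip_width": opening from 0.0 (shut) to 1.0 (fully open).
Only numpy, scipy, OpenCV 4.12 (cv2) and the standard library are available. Lean on these libraries where they do the work, as an engineer would, in place of code of your own. Each camera call takes 0.05 s, during which the arm holds its last target.

## Working session

There is one attempt and no reset: what is moved stays moved. The work goes in short steps, Python scripts to look and compute and a tool call to move; the robot and the scene stay as the last step left them, time stands still between calls to the robot, and variables do not carry over. Pictures are saved under pics/ and viewed, and the job is handed in when it is done.

Besides the shell and the picture viewer there is one more tool, called after ">>>" as name(argument=value, ...), one argument or row to a line, values as JSON. step_arm: Moves the arm, as the interface text tells. Its arguments: {"type":"object","properties":{"motion":{"type":"array"},"jaw":{"type":"number"},"force":{"type":"number"}},"required":["motion"]}

```bash
mkdir -p pics; ls
python3 - <<'E'
from workcell import manip
import cv2
o=manip.get_obs();print(o)
for n in("side","top","wrist"):
    i=manip.camera_info(n);print(n,i)
    cv2.imwrite(f"pics/{n}0.png",manip.camera(n))
E
```

```text
pics
{'clock': 0.0, 'joint_pos': array([ 1.1983939 ,  0.33286186, -0.06466795,  1.46094417,  0.02158635,
        1.34987927, -0.08850224]), 'joint_velocities': array([-4.39567800e-05,  1.77919459e-03, -3.61073328e-04, -2.72289856e-05,
        1.28822442e-03, -1.05392071e-03, -1.15497262e-03]), 'tau': array([ 5.53940008e-04, -6.25434709e+01,  4.97869507e-02, -3.91607165e+01,
        1.63831090e-02,  9.74755181e-03, -4.33237574e-05]), 'position': array([ 0.21405005, -0.58680973,  0.23052073]), 'ee_rot': array([ 9.84744754e-01,  1.74003681e-01, -1.51869720e-04, -6.82284160e-04]), 'ft_force': array([ 1.11601709,  0.74381449, -0.0535155 ]), 'torque': array([ 0.00468768, -0.06589035, -0.01494692]), 'grip_width': 1.0017783662540394}
side {'camera_matrix': array([[374.04305755,   0.        , 320.04583213],
       [  0.        , 374.04305755, 200.8117519 ],
       [  0.        ,   0.        ,   1.        ]]), 'R': array([[-0.85275468, -0.52224775, -0.00816971],
       [-0.39570831,  0.65618537, -0.64252291],
       [ 0.34091699, -0.5446816 , -0.76622292]]), 't': array([0.37202184, 0.26529834, 0.97012553])}
top {'camera_matrix': array([[516.56300626,   0.        , 317.29970128],
       [  0.        , 516.56300626, 203.13047363],
       [  0.        ,   0.        ,   1.        ]]), 'R': array([[ 0.0063253 , -0.99987626,  0.01440343],
       [-0.99435344, -0.00781488, -0.10583085],
       [ 0.10593032, -0.01365269, -0.99427983]]), 't': array([-0.0639005 ,  0.44122599,  1.44661542])}
wrist {'camera_matrix': array([[360.22426406,   0.        , 319.60792006],
       [  0.        , 360.22426406, 194.76993226],
       [  0.        ,   0.        ,   1.        ]]), 'R': array([[ 0.34260055, -0.93947945, -0.00179639],
       [-0.89026729, -0.32526389,  0.31879077],
       [-0.30008168, -0.10761862, -0.94782341]]), 't': array([-0.62421818, -0.0417746 ,  0.38181103])}
```

View pics/side0.png

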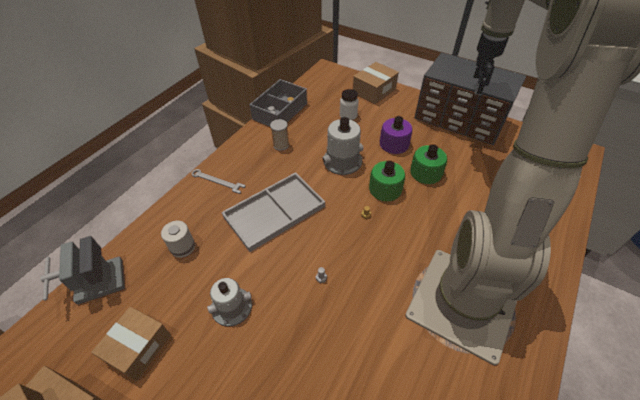

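View pics/top0.png

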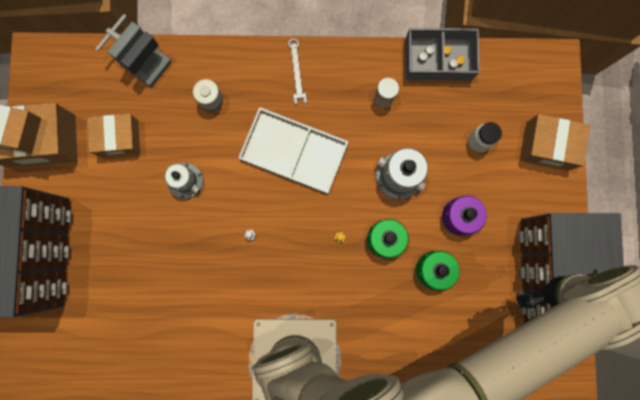

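View pics/wrist0.png

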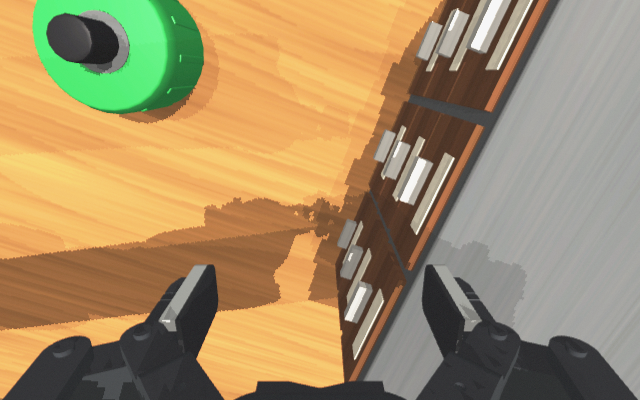

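The scene shows these candidates:
- Silver unit at top (405,172) / side (344,145).
- Silver unit at top (183,180) / side (228,300), clearly smaller.
- Green caps at top (388,238) and (438,270), and a purple cap at (465,215), which are look-alikes.

The unit at (405,172) fits: it is the larger silver cap on a grey bowl with ports. The tray is at top (293,150), with its larger bay on the left. I'll confirm with crops and measure.

```bash
cat > h.py <<'E'
import numpy as np,cv2
from workcell import manip
def ray(info,u,v):
    K,R,t=info["camera_matrix"],info["R"],info["t"]
    d=R.T@np.linalg.solve(K,[u,v,1.]);return -R.T@t,d/np.linalg.norm(d)
def onz(info,u,v,z):
    c,d=ray(info,u,v);return c+d*(z-c[2])/d[2]
def tri(a,b):
    A=np.zeros((3,3));B=np.zeros(3)
    for c,d in(a,b):
        P=np.eye(3)-np.outer(d,d);A+=P;B+=P@c
    x=np.linalg.solve(A,B)
    return x,[np.linalg.norm((np.eye(3)-np.outer(d,d))@(x-c)) for c,d in(a,b)]
def proj(info,X):
    p=info["camera_matrix"]@(info["R"]@np.asarray(X)+info["t"]);return p[:2]/p[2]
E
python3 - <<'E'
from h import *
s=cv2.imread("pics/side0.png");t=cv2.imread("pics/top0.png")
a=cv2.resize(t[130:210,350:450],None,fx=4,fy=4,interpolation=cv2.INTER_CUBIC)
b=cv2.resize(s[105:185,300:400],None,fx=4,fy=4,interpolation=cv2.INTER_CUBIC)
cv2.imwrite("pics/unit.png",np.hstack([a,b]))
cv2.imwrite("pics/tray.png",cv2.resize(t[100:205,230:360],None,fx=6,fy=5.5,interpolation=cv2.INTER_CUBIC))
for n,im,r in(("top",t,(140,200,380,430)),("side",s,(110,150,325,365))):
    g=im[r[0]:r[1],r[2]:r[3]].max(2)
    m=(g<50).astype(np.uint8)
    k,l,st,c=cv2.connectedComponentsWithStats(m)
    for i in range(1,k):
        if st[i,4]>15:print(n,st[i]+[r[2],r[0],0,0,0],c[i]+[r[2],r[0]])
E
```

```text
top [403 163  11  11  59] [407.         169.47457627]
top [384 184  17  10  26] [391.07692308 189.34615385]
side [340 118   9  14  99] [344.11111111 124.48484848]
```

View pics/unit.png

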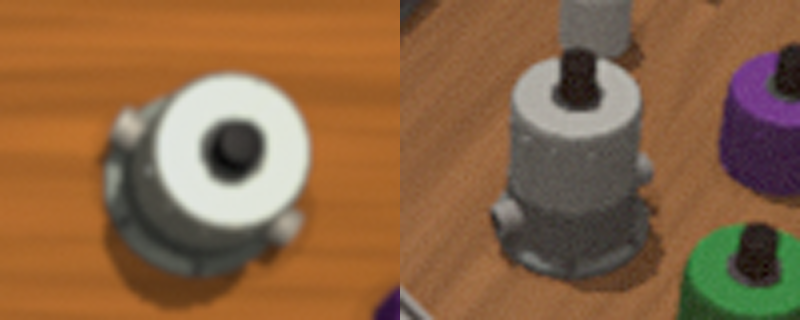

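View pics/tray.png

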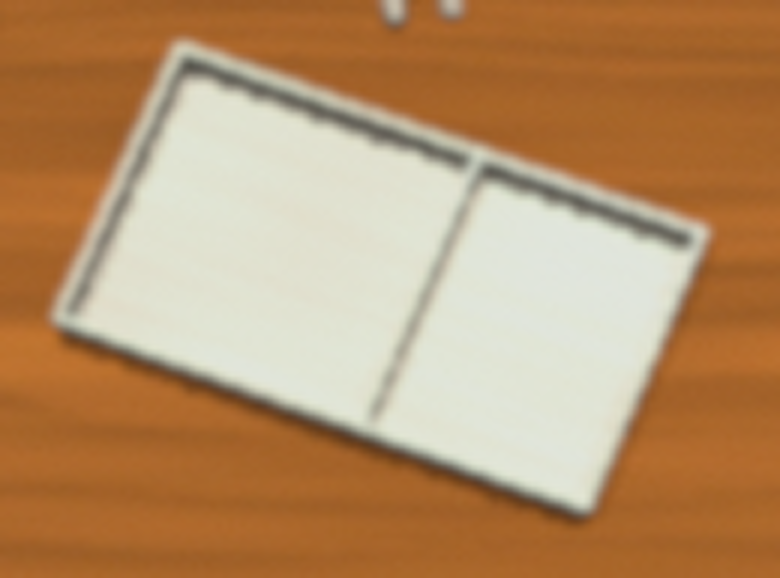

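Crop confirmed: a silver cap with a black knob on a grey two-port bowl (top-view disc centre ≈(408,167)). The tray's larger bay is the left one. Now the positions.

Run:
```python
from h import *
s=cv2.imread("pics/side0.png");t=cv2.imread("pics/top0.png")
T=manip.camera_info("top");S=manip.camera_info("side")
# cap top face
hsv=cv2.cvtColor(t,cv2.COLOR_BGR2HSV)
m=((hsv[...,2]>170)&(hsv[...,1]<50)).astype(np.uint8)
k,l,st,c=cv2.connectedComponentsWithStats(m)
i=l[160,395];print(st[i])
cn=max(cv2.findContours((l==i).astype(np.uint8),0,1)[0],key=len)
e=cv2.fitEllipse(cv2.convexHull(cn));print(e)
p=onz(T,*e[0],.145);print("cap top",p,"dia",(onz(T,e[0][0]+e[1][0]/2,e[0][1],.145)-p)*2)
print("knob tri",tri(ray(T,408.7,166.3),ray(S,344.3,119)))
print("knob top z.181",onz(T,408.8,166.5,.181), onz(S,344.5,119.5,.181))
# tray
m=((hsv[...,1]<90)&(hsv[...,2]>120)).astype(np.uint8)
m=cv2.morphologyEx(m,cv2.MORPH_CLOSE,np.ones((5,5)))
k,l,st,c=cv2.connectedComponentsWithStats(m);i=l[150,270];print(st[i])
cn=max(cv2.findContours((l==i).astype(np.uint8),0,1)[0],key=len)
W=np.array([onz(T,*q[0],.025)[:2] for q in cn],np.float32)
r=cv2.minAreaRect(W);print(r);print(cv2.boxPoints(r))
```

```text
[389 149  38  37 902]
((407.69073486328125, 167.03846740722656), (37.13045883178711, 38.08208465576172), 123.01060485839844)
cap top [ 0.52635288 -0.29689426  0.145     ] dia [ 0.00087272 -0.09822765  0.        ]
knob tri (array([ 0.52190542, -0.29028423,  0.18973989]), [np.float64(0.001766312752405178), np.float64(0.0017663127524052808)])
knob top z.181 [ 0.5213234  -0.29288799  0.181     ] [ 0.52705142 -0.2979782   0.181     ]
[ 239  108  109   86 5452]
((0.5958788990974426, 0.009782329201698303), (0.27898457646369934, 0.16467511653900146), 69.04520416259766)
[[ 0.46910015 -0.09103785]
 [ 0.62288404 -0.14993082]
 [ 0.7226577   0.11060251]
 [ 0.56887376  0.16949548]]
```

```bash
cat >> h.py <<'E'
from scipy.spatial.transform import Rotation as Ro
def delta(target,yawx=None):
    o=manip.get_obs();R=Ro.from_quat(o["ee_rot"])
    d=R.inv().apply(np.asarray(target)-o["position"])*1000
    M=R.as_matrix()
    print("t",round(float(o["clock"]),2),"pos",o["position"].round(4),"tool d mm",d.round(1),"|d|",np.linalg.norm(d).round(1),"xdir deg",np.degrees(np.arctan2(M[1,0],M[0,0])).round(1),"tilt err rotvec(tool) to vertical",
      np.degrees(Ro.align_vectors([R.inv().apply([0,0,-1])],[[0,0,1]])[0].as_rotvec()).round(2),"F",o["ft_force"].round(1),"w",round(float(o["grip_width"]),3),"q",o["joint_pos"].round(2))
E
python3 - <<'E'
from h import *
delta([.525,-.295,.29])
E
```

```text
t 0.15 pos [ 0.2141 -0.5869  0.2307] tool d mm [ 392.1 -167.7  -59.1] |d| 430.5 xdir deg 20.0 tilt err rotvec(tool) to vertical [-0.06  0.    0.  ] F [ 0.1  0.  -0.1] w 1.004 q [ 1.2   0.33 -0.06  1.46  0.02  1.35 -0.09]
```

>>> step_arm(
  motion=[
    [10,-4,-30,0,0,0],
    [35,-15,-20,0,0,0],
    [45,-19,-5,0,0,0],
    [45,-19,-5,0,0,0],
    [45,-19,0,0,0,0],
    [45,-19,0,0,0,0],
    [45,-19,0,0,0,0],
    [45,-19,0,0,0,0],
    [40,-17,0,0,0,0],
    [25,-11,0,0,0,0],
    [0,0,0,0,0,0],
  ],
)

```text
clock: 1.52
position: [0.5238, -0.2958, 0.289]
ee_rot: [0.985, 0.173, -0.002, -0.003]
ft_force: [-0.8, -0.2, 0.5]
grip_width: 1.004
```

Run:
```python
from h import *
delta([.525,-.295,.28])
i=manip.camera_info("wrist");im=manip.camera("wrist");cv2.imwrite("pics/w1.png",im)
print(proj(i,[.525,-.295,.181]),i["R"].T@-i["t"])
```

```text
t 1.52 pos [ 0.5238 -0.2958  0.289 ] tool d mm [ 1.4 -0.3  9. ] |d| 9.1 xdir deg 19.9 tilt err rotvec(tool) to vertical [-0.41  0.12  0.  ] F [-0.8 -0.2  0.5] w 1.004 q [ 0.69  0.28 -0.32  1.42  0.08  1.46 -0.85]
[320.31231684 189.3951224 ] [ 0.60156869 -0.268741    0.43230575]
```

View pics/w1.png

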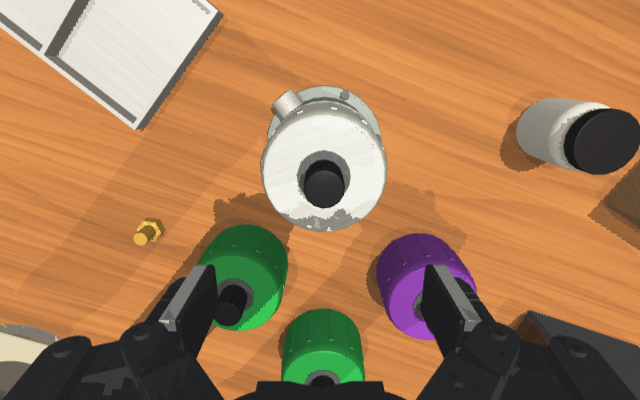

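Wrist view: silver cap centre, knob top ≈(325,188), close to the prediction (320,189). Refining it.

Run:
```python
from h import *
i=manip.camera_info("wrist");im=cv2.imread("pics/w1.png")
cr=im[140:220,280:370];cv2.imwrite("pics/w1c.png",cv2.resize(cr,None,fx=6,fy=6,interpolation=cv2.INTER_NEAREST))
g=im.max(2);print(g[150:215:4,325]);print(g[188,295:355:3])
for th in(35,45,60,75):
    m=np.zeros_like(g);m[140:220,285:365]=(g[140:220,285:365]<th)
    c=max(cv2.findContours(m,0,1)[0],key=len)
    e=cv2.minEnclosingCircle(c);print(th,cv2.boundingRect(c),e)
    p=onz(i,*e[0],.181);print(p)
```

```text
[180 116 116  31  31  62  65  58  56  52  53  51  48  46  46 232 228]
[241 239  84  42  47  46  51  51  51  49  53  51  54  50  55  52  47 107
 242 242]
35 (305, 161, 39, 24) ((324.21728515625, 178.87173461914062), 19.470319747924805)
[ 0.53251953 -0.29638751  0.181     ]
45 (304, 160, 40, 37) ((322.0390319824219, 180.89437866210938), 21.3593692779541)
[ 0.53054246 -0.295423    0.181     ]
60 (303, 160, 42, 48) ((323.5, 183.5), 23.759307861328125)
[ 0.52904442 -0.29709875  0.181     ]
75 (300, 160, 45, 48) ((323.39208984375, 183.31309509277344), 23.928659439086914)
[ 0.52915134 -0.29697614  0.181     ]
```

View pics/w1c.png

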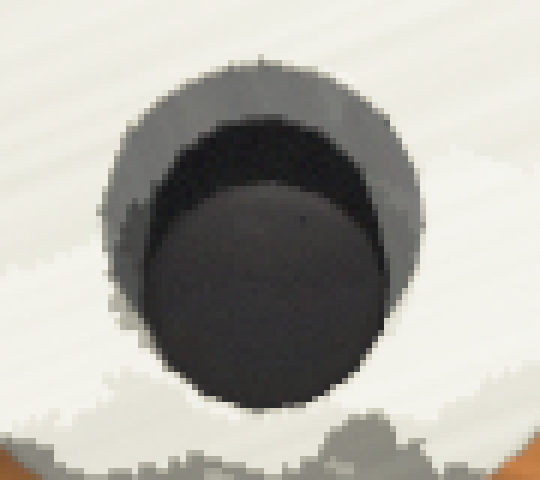

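Run:
```python
from h import *
delta([.526,-.2973,.152])
```

```text
t 1.57 pos [ 0.5229 -0.2972  0.289 ] tool d mm [  3.3   2.1 137. ] |d| 137.1 xdir deg 19.8 tilt err rotvec(tool) to vertical [-0.38  0.15  0.  ] F [ 0.6 -0.1  0.6] w 1.001 q [ 0.7   0.28 -0.32  1.42  0.08  1.46 -0.84]
```

>>> step_arm(
  motion=[
    [3,2,30,-0.4,0.1,0],
    [0,0,35,0,0,0],
    [0,0,30,0,0,0],
    [0,0,15,0,0,0],
    [0,0,0,0,0,0],
  ],
  jaw=85,
)

```text
clock: 2.2
position: [0.5222, -0.3047, 0.1767]
ee_rot: [0.986, 0.168, -0.001, 0.002]
ft_force: [-0.4, -0.2, 0.7]
grip_width: 0.996
```

Run:
```python
from h import *
delta([.526,-.2973,.152])
cv2.imwrite("pics/w2.png",manip.camera("wrist"))
```

```text
t 2.2 pos [ 0.5222 -0.3047  0.1767] tool d mm [ 6.1 -5.8 24.7] |d| 26.1 xdir deg 19.3 tilt err rotvec(tool) to vertical [0.21 0.15 0.  ] F [-0.4 -0.2  0.7] w 0.996 q [ 0.7   0.34 -0.31  1.58  0.11  1.24 -0.86]
```

View pics/w2.png

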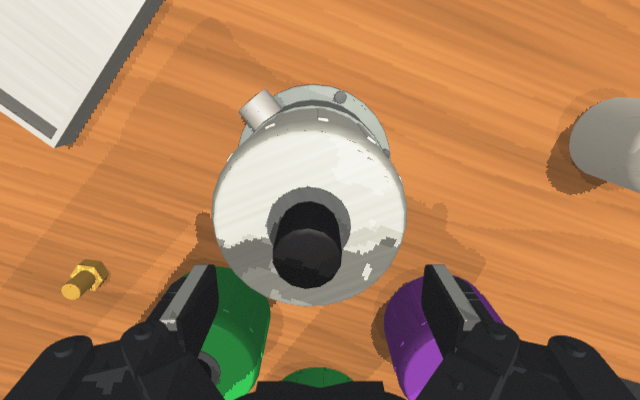

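Knob top is at (308,258), left of the finger midline at column 319, which agrees with the computed −6 mm in y.

>>> step_arm(
  motion=[
    [6,-6,0,0,0,0],
    [0,0,12,0,0,0],
    [0,0,10,0,0,0],
    [0,0,0,0,0,0],
  ],
)

```text
clock: 2.75
position: [0.5278, -0.2972, 0.1567]
ee_rot: [0.986, 0.168, 0.001, 0.004]
ft_force: [0.2, 0.1, -1.0]
grip_width: 0.995
```

Run:
```python
from h import *
delta([.526,-.2973,.152])
```

```text
t 2.75 pos [ 0.5278 -0.2972  0.1567] tool d mm [-1.7 -0.5  4.7] |d| 5.1 xdir deg 19.3 tilt err rotvec(tool) to vertical [ 0.43 -0.05  0.  ] F [ 0.2  0.1 -1. ] w 0.995 q [ 0.69  0.35 -0.31  1.6   0.12  1.2  -0.88]
```

>>> step_arm(
  motion=[
    [-1,0,4,0.4,0,0],
    [0,0,1,0,0,0],
  ],
)

```text
clock: 3.0
position: [0.5268, -0.2978, 0.1515]
ee_rot: [0.986, 0.168, 0.0, 0.0]
ft_force: [0.5, -0.4, -0.3]
grip_width: 0.995
```

>>> step_arm(
  motion=[
    [0,0,0,0,0,0],
    [0,0,0,0,0,0],
    [0,0,0,0,0,0],
    [0,0,0,0,0,0],
    [0,0,0,0,0,0],
    [0,0,0,0,0,0],
  ],
  jaw=15,
  force=50,
)

```text
clock: 3.75
position: [0.5269, -0.2978, 0.152]
ee_rot: [0.986, 0.168, 0.001, 0.0]
ft_force: [0.1, 0.9, 0.5]
grip_width: 0.344
```

Run:
```python
from h import *
delta([.526,-.2973,.152])
```

```text
t 3.75 pos [ 0.5269 -0.2978  0.152 ] tool d mm [-0.7 -0.8 -0. ] |d| 1.1 xdir deg 19.3 tilt err rotvec(tool) to vertical [ 0.03 -0.07  0.  ] F [0.1 0.9 0.5] w 0.344 q [ 0.69  0.36 -0.31  1.6   0.12  1.19 -0.88]
```

Gripped (≈30 mm, matching the knob). Lifting straight up.

>>> step_arm(
  motion=[
    [0,0,-5,0,0,0],
    [0,0,-10,0,0,0],
    [0,0,-15,0,0,0],
    [0,0,-20,0,0,0],
    [0,0,-20,0,0,0],
    [0,0,-20,0,0,0],
    [0,0,-15,0,0,0],
    [0,0,-5,0,0,0],
    [0,0,0,0,0,0],
  ],
)

```text
clock: 4.88
position: [0.5265, -0.2978, 0.27]
ee_rot: [0.986, 0.168, 0.001, 0.0]
ft_force: [0.1, -0.4, -3.3]
grip_width: 0.349
```

Run:
```python
from h import *
delta([.6165,.0635,.265])
a=manip.camera("side");b=manip.camera("wrist")
cv2.imwrite("pics/s3.png",np.vstack([cv2.resize(a[80:260,180:460],(560,360)),b[::2,::2].repeat(1,0) if 0 else cv2.resize(b,(560,240),interpolation=cv2.INTER_AREA)]))
```

```text
t 4.88 pos [ 0.5265 -0.2978  0.27  ] tool d mm [ 204.4 -311.2    5. ] |d| 372.3 xdir deg 19.3 tilt err rotvec(tool) to vertical [ 0.07 -0.11  0.  ] F [ 0.1 -0.4 -3.3] w 0.349 q [ 0.69  0.29 -0.32  1.45  0.09  1.42 -0.86]
```

View pics/s3.png

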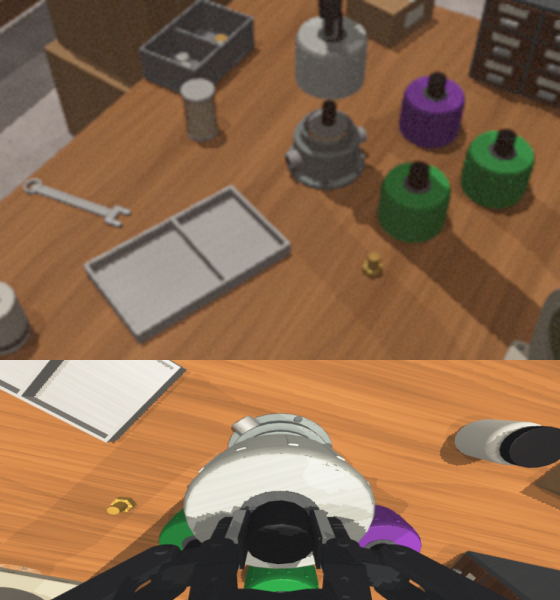

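The cap hangs upright above the bowl, and the cartridge grip is visible underneath. Force −3.3 N matches 0.35 kg. Carrying it to the large bay.

>>> step_arm(
  motion=[
    [5,-8,0,0,0,0],
    [11,-17,0,0,0,0],
    [18,-27,0,0,0,0],
    [22,-34,0,0,0,0],
    [22,-34,0,0,0,0],
    [22,-34,0,0,0,0],
    [22,-34,0,0,0,0],
    [22,-34,0,0,0,0],
    [20,-30,0,0,0,0],
    [15,-23,0,0,0,0],
    [10,-15,0,0,0,0],
    [5,-8,0,0,0,0],
    [0,0,0,0,0,0],
  ],
)

```text
clock: 6.6
position: [0.609, 0.0771, 0.2666]
ee_rot: [0.985, 0.174, -0.001, -0.003]
ft_force: [-0.2, -0.6, -3.6]
grip_width: 0.351
```

Run:
```python
from h import *
delta([.6165,.0635,.265])
S=manip.camera_info("side");W=manip.camera_info("wrist")
a=manip.camera("side");b=manip.camera("wrist");
for P in([.6165,.0635,.005],[.568,-.0626,.005]):
    cv2.circle(a,tuple(int(v) for v in proj(S,P)),2,(0,0,255),-1);cv2.circle(b,tuple(int(v) for v in proj(W,P)),3,(0,0,255),-1)
cv2.imwrite("pics/s4.png",np.vstack([cv2.resize(a[80:260,180:460],(560,360)),cv2.resize(b,(560,240),interpolation=cv2.INTER_AREA)]))
```

```text
t 6.6 pos [0.609  0.0771 0.2666] tool d mm [ 2.4 15.4  1.5] |d| 15.6 xdir deg 20.0 tilt err rotvec(tool) to vertical [-0.36  0.11  0.  ] F [-0.2 -0.6 -3.6] w 0.351 q [ 0.21  0.34 -0.53  1.41  0.16  1.44 -1.54]
```

View pics/s4.png

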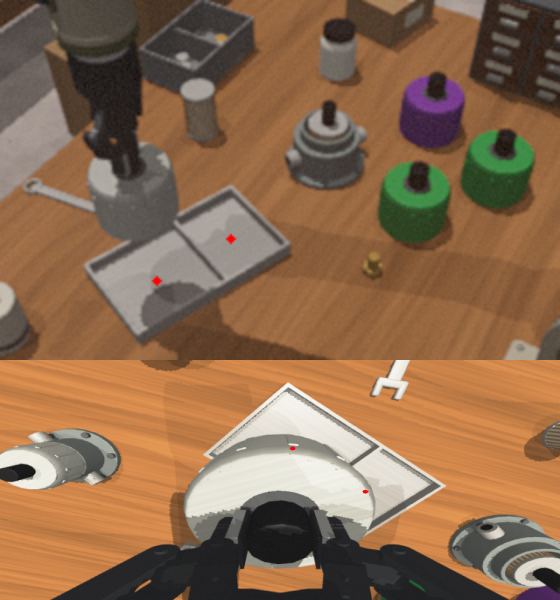

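Red marks fall on both bay centres in the side view, so the tray estimate holds. Correcting 15 mm, then descending.

>>> step_arm(
  motion=[
    [2,12,0,-0.3,0,0],
    [0,4,5,0,0,0],
    [0,0,20,0,0,0],
    [0,0,30,0,0,0],
    [0,0,30,0,0,0],
    [0,0,25,0,0,0],
    [0,0,10,0,0,0],
    [0,0,0,0,0,0],
  ],
)

```text
clock: 7.7
position: [0.6179, 0.051, 0.1421]
ee_rot: [0.986, 0.167, -0.001, 0.001]
ft_force: [-0.4, 0.3, -1.5]
grip_width: 0.343
```

Run:
```python
from h import *
delta([.6165,.0635,.092])
```

```text
t 7.7 pos [0.6179 0.051  0.1421] tool d mm [  2.9 -12.4  50.1] |d| 51.7 xdir deg 19.3 tilt err rotvec(tool) to vertical [0.15 0.13 0.  ] F [-0.4  0.3 -1.5] w 0.343 q [ 0.23  0.43 -0.5   1.56  0.22  1.21 -1.54]
```

>>> step_arm(
  motion=[
    [3,-12,0,0,0,0],
    [0,0,10,0,0,0],
    [0,0,15,0,0,0],
    [0,0,10,0,0,0],
    [0,0,0,0,0,0],
  ],
)

```text
clock: 8.32
position: [0.6178, 0.0645, 0.1067]
ee_rot: [0.986, 0.167, 0.001, 0.002]
ft_force: [0.8, -1.8, -3.3]
grip_width: 0.347
```

Run:
```python
from h import *
delta([.6165,.0635,.092])
```

```text
t 8.32 pos [0.6178 0.0645 0.1067] tool d mm [-1.5  0.5 14.7] |d| 14.8 xdir deg 19.3 tilt err rotvec(tool) to vertical [ 0.19 -0.04  0.  ] F [ 0.8 -1.8 -3.3] w 0.347 q [ 0.2   0.46 -0.49  1.6   0.24  1.14 -1.58]
```

>>> step_arm(
  motion=[
    [0,0,8,0,0,0],
    [0,0,3,0,0,0],
    [0,0,2,0,0,0],
    [0,0,1,0,0,0],
    [0,0,0,0,0,0],
  ],
)

```text
clock: 8.95
position: [0.6183, 0.0642, 0.0924]
ee_rot: [0.986, 0.167, 0.001, 0.002]
ft_force: [0.2, -0.7, -3.9]
grip_width: 0.349
```

Run:
```python
from h import *
delta([.6165,.0635,.092])
```

```text
t 8.95 pos [0.6183 0.0642 0.0924] tool d mm [-1.9  0.   0.4] |d| 2.0 xdir deg 19.3 tilt err rotvec(tool) to vertical [ 0.21 -0.09  0.  ] F [ 0.2 -0.7 -3.9] w 0.349 q [ 0.2   0.48 -0.49  1.61  0.25  1.11 -1.59]
```

Not touching yet, so I'll ease down in 1 mm steps.

>>> step_arm(
  motion=[
    [0,0,1,0,0,0],
    [0,0,1,0,0,0],
  ],
)

```text
clock: 9.2
position: [0.6187, 0.0645, 0.0918]
ee_rot: [0.986, 0.167, 0.002, 0.002]
ft_force: [-6.2, -1.9, 9.7]
grip_width: 0.352
```

>>> step_arm(
  motion=[
    [0,0,1,0,0,0],
    [0,0,1,0,0,0],
  ],
)

```text
clock: 9.45
position: [0.6187, 0.0646, 0.0918]
ee_rot: [0.986, 0.167, 0.002, 0.002]
ft_force: [-5.5, -2.1, 6.3]
grip_width: 0.35
```

On the floor (upward force appeared at the expected height). Releasing.

>>> step_arm(
  motion=[
    [0,0,0,0,0,0],
    [0,0,0,0,0,0],
    [0,0,0,0,0,0],
    [0,0,0,0,0,0],
    [0,0,0,0,0,0],
  ],
  jaw=70,
)

```text
clock: 10.07
position: [0.6197, 0.0647, 0.0926]
ee_rot: [0.986, 0.167, 0.003, 0.002]
ft_force: [0.0, 0.0, 0.6]
grip_width: 0.818
```

>>> step_arm(
  motion=[
    [0,0,-5,0,0,0],
    [0,0,-20,0,0,0],
    [0,0,-35,0,0,0],
    [0,0,-40,0,0,0],
    [0,0,-20,0,0,0],
    [0,0,-10,0,0,0],
    [0,0,0,0,0,0],
  ],
  jaw=85,
)

```text
clock: 10.95
position: [0.6192, 0.0658, 0.2337]
ee_rot: [0.986, 0.168, 0.005, 0.002]
ft_force: [-0.6, 0.5, -0.9]
grip_width: 0.999
```

Run:
```python
from h import *
# hover near the cartridge, between
delta([.526,-.297,.235])
a=manip.camera("side");b=manip.camera("top")
cv2.imwrite("pics/s5.png",np.vstack([cv2.resize(a[80:260,180:460],(560,360)),cv2.resize(b[100:220,230:440],(420,240))[:,:].copy() if 0 else cv2.resize(b[100:200,210:443],(560,240))]))
cv2.imwrite("pics/top5.png",b);cv2.imwrite("pics/side5.png",a)
```

```text
t 10.95 pos [0.6192 0.0658 0.2337] tool d mm [-207.8  311.6   -1.5] |d| 374.6 xdir deg 19.3 tilt err rotvec(tool) to vertical [ 0.35 -0.57  0.  ] F [-0.6  0.5 -0.9] w 0.999 q [ 0.22  0.36 -0.52  1.45  0.19  1.36 -1.54]
```

View pics/s5.png

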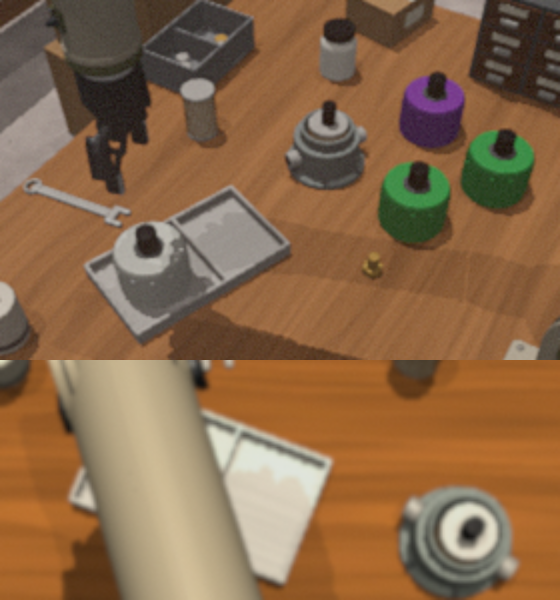

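The cap stands upright in the larger bay. The cartridge grip is at about (472,528) in the lower crop.

>>> step_arm(
  motion=[
    [-5,8,0,0.3,-0.5,0],
    [-11,17,-3,0,0,0],
    [-18,27,-2,0,0,0],
    [-22,34,0,0,0,0],
    [-24,36,0,0,0,0],
    [-24,36,0,0,0,0],
    [-24,36,0,0,0,0],
    [-24,36,0,0,0,0],
    [-22,34,0,0,0,0],
    [-18,25,0,0,0,0],
    [-10,15,0,0,0,0],
    [-5,8,0,0,0,0],
    [0,0,0,0,0,0],
  ],
)

```text
clock: 12.68
position: [0.5119, -0.3234, 0.2338]
ee_rot: [0.987, 0.162, -0.006, -0.0]
ft_force: [0.0, 0.6, -0.3]
grip_width: 0.996
```

Run:
```python
from h import *
delta([.526,-.297,.098])
T=manip.camera_info("top");t=cv2.imread("pics/top5.png")
hsv=cv2.cvtColor(t,cv2.COLOR_BGR2HSV)
m=np.zeros(t.shape[:2],np.uint8);m[140:205,375:435]=((hsv[...,2]>150)&(hsv[...,1]<60))[140:205,375:435]
c=max(cv2.findContours(m,0,1)[0],key=cv2.contourArea);e=cv2.fitEllipse(cv2.convexHull(c));print(e,onz(T,*e[0],.091))
i=manip.camera_info("wrist");im=manip.camera("wrist");cv2.imwrite("pics/w6.png",im)
print(proj(i,[.526,-.297,.129]),proj(i,[.526,-.297,.091]))
```

```text
t 12.68 pos [ 0.5119 -0.3234  0.2338] tool d mm [ 23.3 -20.2 135.6] |d| 139.0 xdir deg 18.6 tilt err rotvec(tool) to vertical [-0.15  0.64  0.  ] F [ 0.   0.6 -0.3] w 0.996 q [ 0.73  0.31 -0.31  1.49  0.1   1.36 -0.83]
((404.7669982910156, 170.8857421875), (23.562847137451172, 23.860246658325195), 115.0290298461914) [ 0.52527887 -0.29904576  0.091     ]
[290.98866956 161.97868637] [294.68131905 150.47925574]
```

View pics/w6.png

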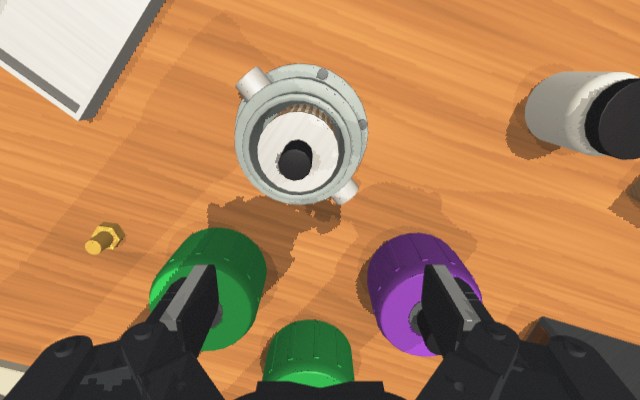

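Grip top at (294,162), 3 px from the prediction. Target axis is (0.526,−0.299), which agrees with the top view.

>>> step_arm(
  motion=[
    [15,-12,0,-0.1,0.6,0],
    [9,-7,5,0,0,0],
    [0,0,25,0,0,0],
    [0,0,30,0,0,0],
    [0,0,25,0,0,0],
    [0,0,5,0,0,0],
    [0,0,0,0,0,0],
  ],
)

```text
clock: 13.6
position: [0.5358, -0.2837, 0.1417]
ee_rot: [0.986, 0.169, 0.002, -0.001]
ft_force: [0.2, -0.4, -1.1]
grip_width: 0.996
```

Run:
```python
from h import *
delta([.526,-.299,.098])
```

```text
t 13.6 pos [ 0.5358 -0.2837  0.1417] tool d mm [-14.5  11.3  43.6] |d| 47.3 xdir deg 19.5 tilt err rotvec(tool) to vertical [-0.13 -0.24  0.  ] F [ 0.2 -0.4 -1.1] w 0.996 q [ 0.68  0.37 -0.33  1.61  0.13  1.18 -0.91]
```

>>> step_arm(
  motion=[
    [-14,11,0,0,-0.2,0],
    [0,0,0,0,0,0],
  ],
)

```text
clock: 13.85
position: [0.5264, -0.3003, 0.1435]
ee_rot: [0.986, 0.169, 0.001, -0.0]
ft_force: [-0.5, 0.5, -0.7]
grip_width: 0.997
```

Run:
```python
from h import *
delta([.526,-.299,.098])
i=manip.camera_info("wrist");im=manip.camera("wrist");cv2.imwrite("pics/w7.png",im)
print(proj(i,[.526,-.299,.129]))
```

```text
t 13.85 pos [ 0.5264 -0.3003  0.1435] tool d mm [-0.  -1.4 45.5] |d| 45.5 xdir deg 19.5 tilt err rotvec(tool) to vertical [ 0.  -0.1  0. ] F [-0.5  0.5 -0.7] w 0.997 q [ 0.71  0.37 -0.33  1.61  0.12  1.18 -0.88]
[316.89910468 250.87358538]
```

View pics/w7.png

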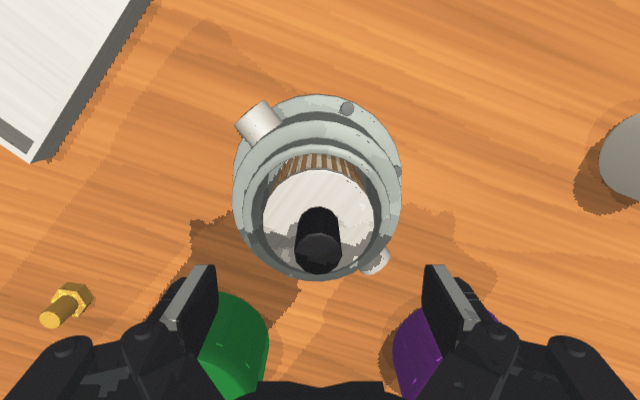

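Grip top at (318,252), predicted (317,251): aligned between the fingers. Descending.

>>> step_arm(
  motion=[
    [0,-1,10,0,0,0],
    [0,0,14,0,0,0],
    [0,0,10,0,0,0],
    [0,0,3,0,0,0],
    [0,0,0,0,0,0],
  ],
)

```text
clock: 14.52
position: [0.5269, -0.2973, 0.1035]
ee_rot: [0.985, 0.17, 0.001, -0.001]
ft_force: [1.4, 0.9, 0.4]
grip_width: 0.991
```

Run:
```python
from h import *
delta([.526,-.299,.098])
```

```text
t 14.53 pos [ 0.5269 -0.2973  0.1035] tool d mm [-1.4  1.4  5.5] |d| 5.8 xdir deg 19.6 tilt err rotvec(tool) to vertical [-0.07 -0.15  0.  ] F [1.4 0.9 0.4] w 0.991 q [ 0.7   0.41 -0.32  1.65  0.14  1.1  -0.89]
```

>>> step_arm(
  motion=[
    [-1,1,4,0,0,0],
    [0,0,1,0,0,0],
    [0,0,0,0,0,0],
  ],
)

```text
clock: 14.9
position: [0.5267, -0.2988, 0.0988]
ee_rot: [0.985, 0.17, 0.002, -0.0]
ft_force: [0.7, 0.6, -0.4]
grip_width: 0.993
```

>>> step_arm(
  motion=[
    [0,0,0,0,0,0],
    [0,0,0,0,0,0],
    [0,0,0,0,0,0],
    [0,0,0,0,0,0],
    [0,0,0,0,0,0],
    [0,0,0,0,0,0],
  ],
  jaw=8,
  force=50,
)

```text
clock: 15.65
position: [0.527, -0.2991, 0.0994]
ee_rot: [0.985, 0.17, 0.002, -0.0]
ft_force: [0.6, -0.3, 0.1]
grip_width: 0.268
```

>>> step_arm(
  motion=[
    [0,0,-5,0,0,0],
    [0,0,-10,0,0,0],
    [0,0,-15,0,0,0],
    [0,0,-20,0,0,0],
    [0,0,-20,0,0,0],
    [0,0,-20,0,0,0],
    [0,0,-15,0,0,0],
    [0,0,-5,0,0,0],
    [0,0,0,0,0,0],
  ],
)

```text
clock: 16.77
position: [0.5262, -0.2987, 0.2175]
ee_rot: [0.985, 0.17, 0.002, 0.0]
ft_force: [-0.4, 0.6, -3.2]
grip_width: 0.27
```

Run:
```python
from h import *
delta([.565,-.070,.22])
a=manip.camera("side");b=manip.camera("wrist")
cv2.imwrite("pics/s8.png",np.vstack([cv2.resize(a[80:260,180:460],(560,360)),cv2.resize(b,(560,240),interpolation=cv2.INTER_AREA)]))
```

```text
t 16.77 pos [ 0.5262 -0.2987  0.2175] tool d mm [ 113.3 -202.5   -2.2] |d| 232.0 xdir deg 19.6 tilt err rotvec(tool) to vertical [ 0.05 -0.25  0.  ] F [-0.4  0.6 -3.2] w 0.27 q [ 0.71  0.31 -0.33  1.53  0.1   1.32 -0.86]
```

View pics/s8.png

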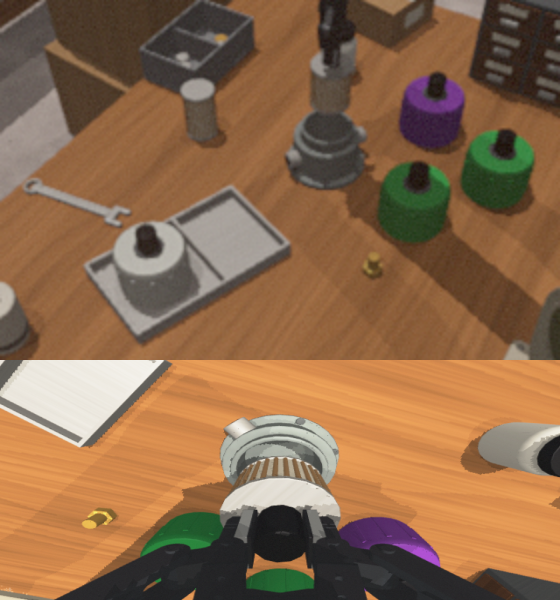

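Cartridge lifted clear and upright. Carrying it to the smaller bay.

>>> step_arm(
  motion=[
    [5,-9,0,0,0,0],
    [10,-18,0,0,0,0],
    [16,-29,0,0,0,0],
    [19,-34,0,0,0,0],
    [19,-34,0,0,0,0],
    [16,-29,0,0,0,0],
    [12,-21,0,0,0,0],
    [7,-12,0,0,0,0],
    [3,-5,0,0,0,0],
    [0,0,0,0,0,0],
  ],
)

```text
clock: 18.12
position: [0.5619, -0.0636, 0.2146]
ee_rot: [0.985, 0.174, 0.0, -0.002]
ft_force: [0.0, -1.0, -3.0]
grip_width: 0.266
```

Run:
```python
from h import *
delta([.566,-.068,.088])
```

```text
t 18.12 pos [ 0.5619 -0.0636  0.2146] tool d mm [  2.2   6.2 126.5] |d| 126.7 xdir deg 20.1 tilt err rotvec(tool) to vertical [-0.27 -0.06  0.  ] F [ 0. -1. -3.] w 0.266 q [ 0.44  0.25 -0.47  1.62  0.11  1.3  -1.27]
```

>>> step_arm(
  motion=[
    [2,5,0,-0.2,0,0],
    [0,0,10,0,0,0],
    [0,0,25,0,0,0],
    [0,0,25,0,0,0],
    [0,0,18,0,0,0],
    [0,0,5,0,0,0],
    [0,0,0,0,0,0],
  ],
)

```text
clock: 19.0
position: [0.5652, -0.0731, 0.1268]
ee_rot: [0.985, 0.171, -0.0, -0.0]
ft_force: [-0.4, 0.3, -2.5]
grip_width: 0.263
```

Run:
```python
from h import *
delta([.566,-.068,.088])
S=manip.camera_info("side");a=manip.camera("side");cv2.imwrite("pics/s9.png",cv2.resize(a[100:260,180:380],(800,640))[:600])
```

```text
t 19.0 pos [ 0.5652 -0.0731  0.1268] tool d mm [ 2.4 -4.5 38.8] |d| 39.2 xdir deg 19.6 tilt err rotvec(tool) to vertical [-0.02  0.02  0.  ] F [-0.4  0.3 -2.5] w 0.263 q [ 0.43  0.33 -0.46  1.72  0.16  1.13 -1.3 ]
```

View pics/s9.png

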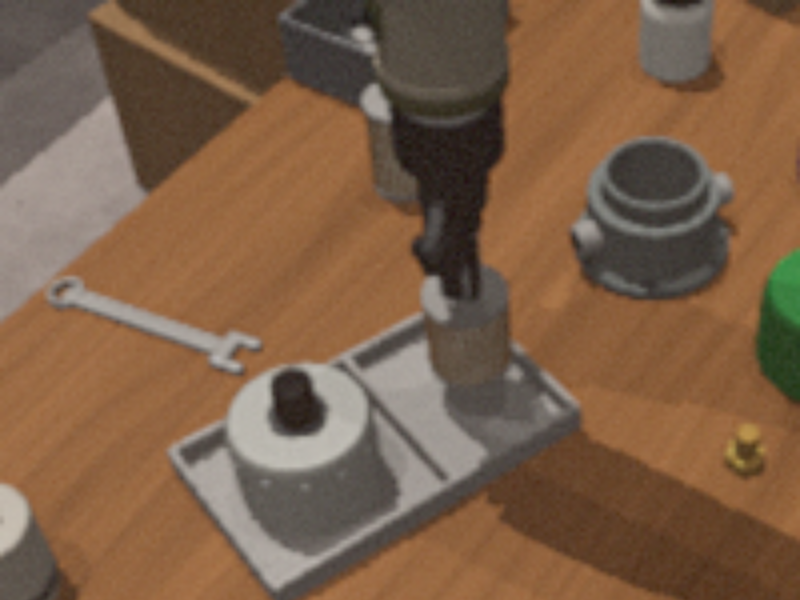

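The cartridge is over the small bay, with the cap seated at (290,450). Lowering.

>>> step_arm(
  motion=[
    [2,-4,8,0,0,0],
    [0,0,12,0,0,0],
    [0,0,8,0,0,0],
    [0,0,3,0,0,0],
    [0,0,1,0,0,0],
    [0,0,0,0,0,0],
  ],
)

```text
clock: 19.8
position: [0.5669, -0.0682, 0.0943]
ee_rot: [0.985, 0.171, 0.001, 0.0]
ft_force: [0.3, 0.0, -3.0]
grip_width: 0.26
```

Run:
```python
from h import *
delta([.566,-.068,.088])
```

```text
t 19.8 pos [ 0.5669 -0.0682  0.0943] tool d mm [-0.8 -0.5  6.3] |d| 6.4 xdir deg 19.7 tilt err rotvec(tool) to vertical [ 0.06 -0.12  0.  ] F [ 0.3  0.  -3. ] w 0.26 q [ 0.42  0.37 -0.45  1.75  0.18  1.07 -1.32]
```

>>> step_arm(
  motion=[
    [0,0,3,0,0,0],
    [0,0,1.5,0,0,0],
    [0,0,1,0,0,0],
    [0,0,1,0,0,0],
  ],
)

```text
clock: 20.3
position: [0.5675, -0.0684, 0.0884]
ee_rot: [0.985, 0.171, 0.002, 0.001]
ft_force: [-2.8, -0.4, 6.9]
grip_width: 0.263
```

>>> step_arm(
  motion=[
    [0,0,1,0,0,0],
    [0,0,1,0,0,0],
  ],
)

```text
clock: 20.55
position: [0.568, -0.0684, 0.0885]
ee_rot: [0.985, 0.17, 0.002, 0.001]
ft_force: [-5.3, 0.1, 7.6]
grip_width: 0.265
```

Contact at the expected height (0.088). Releasing and retreating.

>>> step_arm(
  motion=[
    [0,0,0,0,0,0],
    [0,0,0,0,0,0],
    [0,0,0,0,0,0],
    [0,0,0,0,0,0],
    [0,0,0,0,0,0],
  ],
  jaw=65,
)

```text
clock: 21.18
position: [0.5688, -0.0684, 0.0891]
ee_rot: [0.985, 0.17, 0.003, 0.001]
ft_force: [0.1, 0.3, -0.1]
grip_width: 0.764
```

>>> step_arm(
  motion=[
    [0,0,-5,0,0,0],
    [0,0,-20,0,0,0],
    [0,0,-35,0,0,0],
    [0,0,-40,0,0,0],
    [0,0,-20,0,0,0],
    [0,0,-10,0,0,0],
    [0,0,0,0,0,0],
  ],
)

```text
clock: 22.05
position: [0.5675, -0.068, 0.2241]
ee_rot: [0.985, 0.171, 0.003, 0.001]
ft_force: [1.1, 0.8, -0.8]
grip_width: 0.759
```

>>> step_arm(
  motion=[
    [-10,20,0,0,0,0],
    [-20,35,0,0,0,0],
    [-25,40,0,0,0,0],
    [-25,40,0,0,0,0],
    [-15,25,0,0,0,0],
    [-5,10,0,0,0,0],
    [0,0,0,0,0,0],
    [0,0,0,0,0,0],
  ],
)

```text
clock: 23.05
position: [0.5276, -0.263, 0.2153]
ee_rot: [0.985, 0.173, -0.002, -0.003]
ft_force: [0.7, 0.8, 0.5]
grip_width: 0.761
```

Run:
```python
from h import *
delta([.566,-.068,.088])
S=manip.camera_info("side");T=manip.camera_info("top")
a=manip.camera("side");t=manip.camera("top")
cv2.imwrite("pics/side10.png",a);cv2.imwrite("pics/top10.png",t)
cv2.imwrite("pics/s10.png",np.hstack([cv2.resize(a[130:250,200:320],(400,400),interpolation=cv2.INTER_CUBIC),cv2.resize(t[90:210,235:355],(400,400),interpolation=cv2.INTER_CUBIC)]))
```

```text
t 23.05 pos [ 0.5276 -0.263   0.2153] tool d mm [ 103.  -169.5  128. ] |d| 236.0 xdir deg 20.0 tilt err rotvec(tool) to vertical [-0.34  0.13  0.  ] F [0.7 0.8 0.5] w 0.761 q [ 0.68  0.29 -0.35  1.56  0.1   1.31 -0.91]
```

View pics/s10.png

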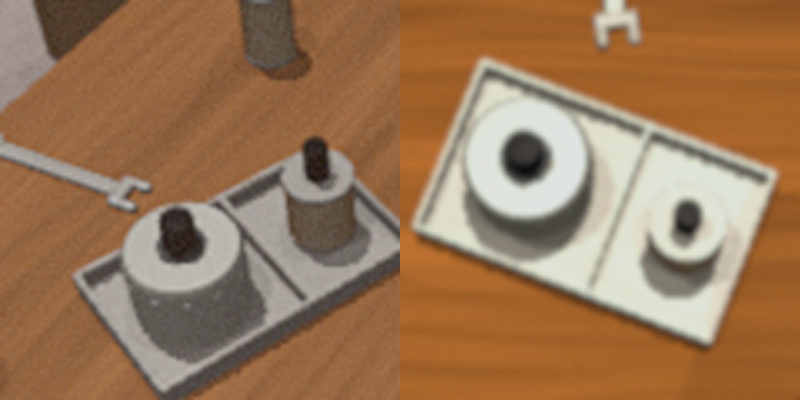

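Both parts stand upright: cap disc at (527,158) and cartridge disc at (687,225) in the crop. Checking numbers.

Run:
```python
from h import *
T=manip.camera_info("top");S=manip.camera_info("side")
L=np.array([.6165,.0635]);s=np.array([.568,-.0626])
c=onz(T,273.1,137.4,.085);k=onz(T,321.1,157.5,.080);print(c,np.linalg.norm(c[:2]-L),k,np.linalg.norm(k[:2]-s))
# side: disc centres crop (182,248)? (318,173) scale .3
print(onz(S,200+182*.3,130+247*.3,.085),onz(S,200+318*.3,130+173*.3,.080))
```

```text
[0.61674313 0.06329707 0.085     ] 0.0003166902223191751 [ 0.5625894  -0.06970115  0.08      ] 0.008927540736031843
[0.61691205 0.06541583 0.085     ] [ 0.56756086 -0.07164859  0.08      ]
```

```bash
python3 -c "
from workcell import manip
print(manip.hand_in())"
```

```text
the job is handed in; nothing more can be done
None
```

The job is done and handed in at about 23 s of the 64 s allowed. The bell cap went upright into the larger bay first, then the cartridge, grip up, into the smaller bay. I lowered each part until floor contact showed at the expected height, then let go.

**Last checks:** In the final top and side views both parts stand upright.
- **Cap:** its axis is about 0.3 mm from the bay centre in the top view and about 2 mm in the side view. The limit is 35 mm.
- **Cartridge:** it is about 9 mm from the bay centre in both views, on purpose, to stay clear of the cap. The limit is 52 mm.
- **Gripper:** it is clear of everything, and the wrist force reads about zero.

**Disagreements:** The views differed by up to about 5 mm on some points, and moves overshot by 5–25 mm. I corrected the overshoot before each grasp and each placing. No check failed, but the hand-in reports no verdict, so I can't confirm the result beyond these checks.

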